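# Free the drill jig's clamp with its key and hold the cast lever level over the pins

### The job

Take the T-key out of its wooden stand, push it down into the square socket of the drill jig's swing clamp, turn the clamp with it anticlockwise (seen from above) to its open stop so that the arm is off the nest, and leave the key standing in the socket. Then lift the cast lever by its balance point and hold it level over the jig, big bore over the big pin and small bore over the small pin, its underside about 30 mm above the top of the big pin and touching nothing but the gripper: finish while still holding it there, do not put it down or let go, because I oil the pins while you hold it. Turn the clamp only with the key, not by pushing it with the gripper, and leave the tin, the pipe offcut and the screwdriver where they are.

Things in the scene. Friction and masses are not known exactly. Their poses are not given: they have to be found in the camera images.
- jig: Blue steel drill jig, fixed; place and yaw vary. Plate 18 mm thick, x -45 to 98, y -125 to 125 mm of its frame; origin on the bench midway between its pins, which stand at y +75 (big) and -75 mm (small) on bright rests 24 mm high. A bush plate 64 mm high stands at y +115 mm beyond the big pin. The clamp's pillar stands at x +70, y -45 mm.
- pin_big (a point): Top centre of the big locating pin, 24 mm in diameter, top 48 mm above the bench; z up, axes as the jig's.
- pin_small (a point): Top centre of the small locating pin, 11 mm in diameter, top 42 mm above the bench, 150 mm from the big pin.
- clamp (a joint): Angle (rad) of the steel swing clamp about its upright pillar: 0 = arm straight across the nest (jig's -x), growing anticlockwise seen from above, open stop at 1.40. Starts at 0.05 to 0.35, stays where left, takes about 0.15 N m to turn. The arm reaches 78 mm from the axis, 22 mm wide, 54 to 70 mm above the bench.
- socket (a point): Centre of the mouth of the square socket in the clamp's round head (35 mm across), on the clamp's axis, 78 mm above the bench. The socket is 13.4 mm square and 20 mm deep, open upwards. Axes turn with the clamp: z up, the arm points along -x, the socket's sides lie along x and y.
- key: Loose T-key, 110 g: steel shank 12 mm square, foot tapered to 7 mm over the last 5 mm, red handle 72 x 16 x 24 mm, 70 to 94 mm above the foot. Origin: end of the foot; z up the shank, x along the handle; shank sides along x and y: it fits the socket at any quarter turn, with 0.12 rad play. Starts upright in the stand, foot 6 mm above the bench; in the clamp the foot is at 58, the top at 152 mm.
- key_foot (a point): Centre of the end of the key's foot (same as the key's origin); 20 mm below the socket's mouth when fully in.
- key_grip (a point): Middle of the key's handle, 82 mm above its foot; pinch the 16 mm thickness (along the key's y).
- key_stand: Fixed wooden stand of three square holes in a row, 100 x 50 x 46 mm, origin at the centre of its underside, x along the row; the key stands in the middle hole (13.4 mm square, 40 mm deep). It and the tin swap places between runs.
- lever: Loose dark cast-iron lever, bright boss faces, 187 mm long, 0.48 to 0.72 kg, lying flat. Origin: centre of the big bore at the underside; x towards the small eye, z up. Big hub 48 mm across, bore 25 mm; small eye 26 mm across, bore 12 mm, at x = 150 mm; both 32 mm tall. Between them a straight web 14 mm thick (along y), 6 to 26 mm above the underside.
- lever_balance (a point): The lever's balance point (centre of mass), in the web 51 mm from the big bore's centre towards the small eye, 16 mm above the underside; axes as the lever's. Pinch the web's 14 mm thickness here, fingers closing along the lever's y.
- bore_big (a point): Centre of the big bore at the lever's underside (same as its origin).
- bore_small (a point): Centre of the small bore at the lever's underside, 150 mm from the big one.
- tin: Bystander: green-labelled metal tin, 60 mm across, 110 mm tall, standing; origin at the centre of its base. Leave it.
- pvc_offcut: Bystander: white plastic pipe offcut, 48 mm across, 120 mm tall, standing on end; origin at the centre of its base. Leave it.
- screwdriver: Bystander: screwdriver with an orange handle lying on the bench; origin under its middle. Leave it.

How it is judged:
By the outcome, as a careful person would: the job done as asked, in the order asked, and still so for the second after the job is handed in, while the arm keeps its last pose, push and grip.
It also fails if it takes over 58 s, if anything falls off the work surface, if the arm or the gripper's body presses on something with over 40 N, if the wrist force passes 120 N, or if a joint passes its speed limit or range.

### The arm

A 6-joint arm with a two-finger parallel gripper is mounted at the origin on the work surface. World frame = base frame: x ahead of the robot, y to its left, z up, the work surface at z = 0. Lengths are in m, angles in rad, forces in N, time in s.
With the tool pointing down it reaches from about 0.25 to 0.725 m from the base axis. Payload 4 kg.
Tool frame: the origin (TCP) lies midway between the tips of the shut fingers; the grasp point (between the pads) lies grip_depth behind it (grip_depth is the distance from the TCP to the grasp point, in m); z points along the fingers, y is the direction in which the jaws open and shut (so a half turn about z gives the same grasp; the last joint's range is limited). The gripper opens to 85 mm and grips with 20 to 120 N. Pads are 22 mm wide; open, the fingers measure 114 mm over their backs; the gripper's body (76 mm by 85 mm) begins 54 mm behind the grasp point. The pads swing forward as they close: fully open they stand 13 mm farther back than shut.
Start: joints at [1.146, 0.241, 0.005, 1.335, 0, 1.571], TCP at [0.206, 0.456, 0.231] pointing down, gripper open.
Joint ranges: [-2.72, 2.72], [-1.05, 1.87], [-1.09, 1.28], [-1.99, 2.15], [-1.42, 1.44], [-3.14, 3.14]. Speed limits (rad/s): [2.79, 2.79, 3.14, 3.14, 3.14, 3.14].

### API

Orientations are given as a rotation vector (axis times angle).
In Python, from plant import sense, read_camera, finish_job, grip_depth gives the robot as it stands.
- The arm moves only by the tool step_arm, never from a script. Its arguments are lists of equal length, an entry for each row: "translation": the shift along the tool's x, y, z each as a share of 250 mm, from -1 to 1, a list of three; "rot": the turn, a rotation vector about the tool's x, y, z each as a share of 0.5 rad, from -1 to 1, a list of three. A call has 1 to 12 rows; each row is the pose to reach, as a shift and turn from the pose commanded when the call began, along the tool's axes at that moment; what a row does not reach only later rows make up. A row lasts 1/8 s, in which the tool goes at most 62.5 mm and 10.7 degrees, less where a joint would pass 70% of its speed; a pose out of reach is approached as far as the arm can. A call with a number of a shift or a turn outside -1 to 1 is refused whole. A call with a gripper value outside its range is refused whole. "claw" is the finger opening in mm, from 0 to 85.4, set as the call begins (left out, the last holds). The fingers move at their own pace and stop on an object; "squeeze" is the grip in N (left out, the last holds). Time passes only in rows, so rows that repeat a pose let the fingers close. It gives the time, the measured TCP pose, the force and the opening at its end, in the units of the state.
- sense(): the state, without advancing time (a new reading comes with each control period).
- read_camera(name): name is "side" or "top" or "wrist"; returns a dict with "pixels" (420x560x3 uint8, blue, green, red), "range_z" (420x560 float32, m along the optical axis (not along the pixel's ray), 0 where there is no reading), "vertical_fov" (degrees; the focal length in pixels is half the picture's height over the tangent of half this angle, whatever the lens; pixels are square), "cx", "cy" (the principal point, pixels), "dist" ([k1, k2, p1, p2, k3] as OpenCV has them; the pictures are not rectified), "rvec" (rotation vector, rad) and "tvec" (3), from world to camera coordinates, as OpenCV has them; the wrist camera has in their place "hand_eye" (4x4, takes a point from camera to tool coordinates, whose origin is the TCP and whose axes are the flange's). Camera axes: x right, y down, z forward; pixel columns grow to the right and rows downward; lengths in m; the calibration is good to about 2 mm. A picture is of the moment at which its call begins: read the wrist's pose just before it.
- finish_job(): hands the job in, once; it reports no verdict.
The state is a dict: "clock": time; "joint_pos": joint angles; "joint_velocities": joint speeds; "effort": joint torques, N m; "eef_pos": TCP position; "tool_rot": TCP orientation; "ft_force": force on the tool from outside, world axes, zero at the start; "ft_torque": the same for the moment, N m; "opening": finger opening in m.
Only numpy, scipy, OpenCV 4.12 (cv2) and the standard library are available. Lean on these libraries where they do the work, as an engineer would, in place of code of your own. Each camera call takes 0.05 s, during which the arm holds its last target.

## Working session

There is one attempt and no reset: what is moved stays moved. The work goes in short steps, Python scripts to look and compute and a tool call to move; the robot and the scene stay as the last step left them, time stands still between calls to the robot, and variables do not carry over. Pictures are saved under pics/ and viewed, and the job is handed in when it is done.

Besides the shell and the picture viewer there is one more tool, called in YAML: its name, and indented under it one key for each argument. step_arm: Moves the arm, as the interface text tells. Shift numbers are shares of 250 mm and turn numbers shares of 0.5 rad, none past 1 either way. Its arguments: {"type":"object","properties":{"translation":{"type":"array"},"rot":{"type":"array"},"claw":{"type":"number"},"squeeze":{"type":"number"}},"required":["translation","rot"]}

```bash
ls; mkdir -p pics; cat > h.py <<'E'
import numpy as np, cv2
from plant import sense, read_camera, finish_job, grip_depth
R=lambda v: cv2.Rodrigues(np.array(v,float))[0]
def K(c):
    f=210/np.tan(np.radians(c["vertical_fov"])/2)
    return np.array([[f,0,c["cx"]],[0,f,c["cy"]],[0,0,1.]])
def pose(c,s=None):
    "camera->world R,t"
    if "hand_eye" in c:
        T=np.eye(4);T[:3,:3]=R(s["tool_rot"]);T[:3,3]=s["eef_pos"]
        T=T@np.array(c["hand_eye"]);return T[:3,:3],T[:3,3]
    r=R(c["rvec"]);return r.T,-r.T@np.array(c["tvec"]).ravel()
def rays(c,uv,s=None):
    p=cv2.undistortPoints(np.array(uv,float).reshape(-1,1,2),K(c),np.array(c["dist"],float)).reshape(-1,2)
    r,t=pose(c,s)
    return t,np.c_[p,np.ones(len(p))]@r.T
def onplane(c,uv,z,s=None):
    t,d=rays(c,uv,s);return t+d*((z-t[2])/d[:,2])[:,None]
def cloud(c,s=None):
    v,u=np.mgrid[0:420,0:560]
    t,d=rays(c,np.c_[u.ravel(),v.ravel()],s)
    P=t+d*c["range_z"].reshape(-1,1)
    P[c["range_z"].ravel()==0]=np.nan
    return P.reshape(420,560,3)
def proj(c,P,s=None):
    r,t=pose(c,s)
    q,_=cv2.projectPoints(np.array(P,float).reshape(-1,1,3),cv2.Rodrigues(r.T)[0],-r.T@t,K(c),np.array(c["dist"],float))
    return q.reshape(-1,2)
E
python3 - <<'E'
from h import *
import pickle
s=sense();print(s,grip_depth)
for n in("side","top","wrist"):
    c=read_camera(n);c["s"]=s;pickle.dump(c,open(n+"0.pkl","wb"));cv2.imwrite(f"pics/{n}0.png",c["pixels"])
    print(n,pose(c,s),c["vertical_fov"],c["dist"])
E
```

```text
pics
{'clock': 0.0, 'joint_pos': array([ 1.14598646e+00,  2.41435880e-01,  3.73568842e-03,  1.33518158e+00,
       -2.01533161e-05,  1.57084982e+00]), 'joint_velocities': array([-1.26084740e-03, -9.89213054e-04, -8.48623621e-05,  7.92100760e-05,
        2.54934709e-04,  8.05092558e-05]), 'effort': array([-3.27094112e-04, -3.72320402e+01,  2.52407849e+01,  1.69144187e-02,
        1.72705336e-05, -5.76767007e-06]), 'eef_pos': array([0.20582398, 0.4549915 , 0.23040588]), 'tool_rot': array([-0.66227676, -3.07056112,  0.00320845]), 'ft_force': array([ 0.41046793, -1.09523973,  0.46847752]), 'ft_torque': array([-0.00868881, -0.00883398,  0.00816203]), 'opening': 0.08557115975164284} 0.0187
side (array([[ 0.98276619, -0.10939404,  0.14900857],
       [-0.18481983, -0.5662308 ,  0.80325856],
       [-0.00349846, -0.81695509, -0.57669068]]), array([ 0.34986118, -0.90506874,  0.6764086 ])) 49.4981666451727 [-0.09173162  0.          0.          0.          0.        ]
top (array([[ 0.02326111, -0.99888948,  0.0409722 ],
       [-0.99966635, -0.02277974,  0.01217656],
       [-0.0112297 , -0.04124177, -0.99908609]]), array([ 0.46176319, -0.04781081,  1.04425817])) 50.77339613806875 [-0.036722  0.        0.        0.        0.      ]
wrist (array([[ 0.41128991,  0.87305455,  0.26194725],
       [ 0.91150122, -0.39315838, -0.12079738],
       [-0.00247594,  0.28844798, -0.95749237]]), array([0.14043425, 0.4858506 , 0.37126835])) 63.496683827096895 [-0.04772828  0.          0.          0.          0.        ]
```

View pics/top0.png

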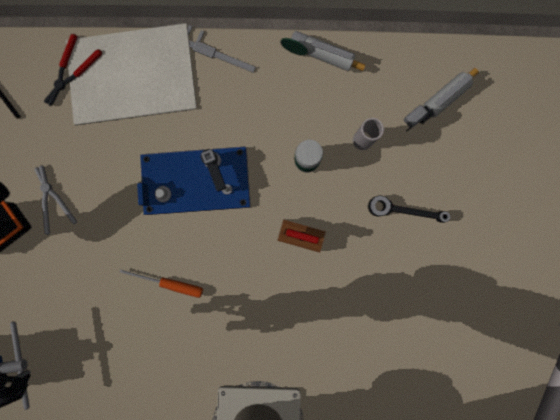

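View pics/side0.png

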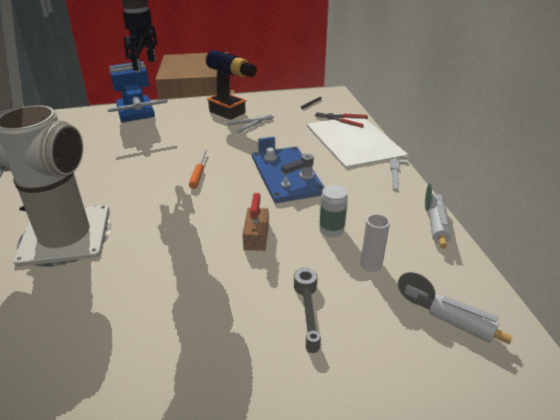

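View pics/wrist0.png

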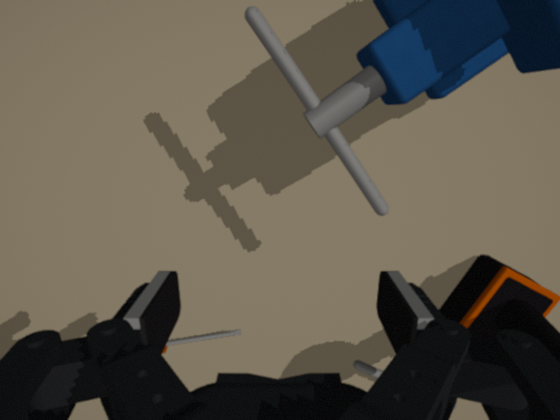

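The top view shows the jig at about (195,180), the clamp head at (210,157) and the key in its stand at (302,236). The lever runs (380,206) to (445,216), the tin is at (308,155), the pipe at (368,133) and the screwdriver at (165,283).

```bash
python3 - <<'E'
from h import *
import pickle
c=pickle.load(open("top0.pkl","rb"));I=c["pixels"]
a=cv2.resize(I[130:265,125:265],None,fx=4,fy=4,interpolation=cv2.INTER_CUBIC)
cv2.imwrite("pics/jig.png",a)
a=cv2.resize(I[185:260,270:460],None,fx=4,fy=4,interpolation=cv2.INTER_CUBIC)
cv2.imwrite("pics/key.png",a)
P=cloud(c)
hsv=cv2.cvtColor(I,cv2.COLOR_BGR2HSV)
def comp(m,name):
    n,l,st,ce=cv2.connectedComponentsWithStats(m.astype(np.uint8))
    for i in range(1,n):
        if st[i,4]>40: print(name,st[i],ce[i].round(1), np.nanmedian(P[l==i],0).round(4))
H,S,V=hsv[...,0],hsv[...,1],hsv[...,2]
comp(((H<6)|(H>174))&(S>180)&(V>80),"red")
comp((H>100)&(H<125)&(S>150)&(V>40),"blue")
comp((H>5)&(H<20)&(S>130)&(V>40),"wood")
z=P[...,2]
comp((z>0.085)&(z<0.2),"high"); comp((z>0.020)&(z<0.2),"above20")
E
```

```text
red [60 35 14 31 96] [66.1 50.5] [0.8819 0.4835 0.0178]
red [ 74  50  25  26 115] [86.  62.3] [0.854  0.4334 0.0176]
red [286 229  33  15 217] [301.8 236.1] [ 0.4515 -0.0883  0.0999]
blue [ 138  148  112   66 5147] [193.7 181.2] [0.5737 0.1686 0.0185]
wood [352  61  13  10  78] [358.4  65.3] [ 0.852  -0.2146  0.0293]
wood [470  68   8   8  42] [473.7  71.7] [ 0.8429 -0.4861  0.0296]
wood [  0 200  23  45 257] [ 10.1 222.2] [0.4651 0.5756 0.0537]
wood [278 220  47  32 656] [300.8 235.5] [ 0.4524 -0.0878  0.0466]
wood [159 278  44  20 456] [180.7 287. ] [0.3272 0.1848 0.0238]
high [358 118  26  25 305] [370.8 129.8] [ 0.6821 -0.2306  0.1122]
high [296 139  28  29 614] [309.1 153.2] [ 0.6278 -0.0994  0.11  ]
high [  0 182  10  21 134] [  3.4 191.9] [0.5252 0.5088 0.1865]
high [286 229  34  15 247] [302.5 235.8] [ 0.452  -0.0886  0.0998]
high [  0 321  28  53 584] [ 14.1 354.6] [0.168  0.5219 0.1061]
high [ 22 389   8  21  92] [ 25.5 400.7] [0.0838 0.4959 0.1042]
high [245 416  24   4  60] [256.4 418.1] [ 0.0613 -0.0005  0.0905]
above20 [ 281   31   84   40 1420] [321.4  50.8] [ 0.8796 -
[... 281 characters left out ...]
2 0.1059 0.0702]
above20 [   0  182   29   68 1019] [  9.3 219.5] [0.4686 0.578  0.0538]
above20 [137 183  15  28 265] [143.1 194.7] [0.5364 0.2702 0.0569]
above20 [154 186  20  17 224] [162.4 193.6] [0.5409 0.2307 0.0273]
above20 [369 195  82  27 703] [404.  209.6] [ 0.5141 -0.3133  0.0288]
above20 [278 220  48  33 975] [301.8 235.6] [ 0.4521 -0.0898  0.0472]
above20 [159 279  44  19 384] [180.9 287.7] [0.3257 0.1831 0.0244]
above20 [  0 321  28  53 594] [ 13.8 354.6] [0.168 0.522 0.106]
above20 [535 357  25  63 799] [550.9 397.7] [ 0.0909 -0.6678  0.0352]
above20 [ 22 389   8  21  92] [ 25.5 400.7] [0.0838 0.4959 0.1042]
above20 [234 405  48  15 486] [257.4 413.7] [ 0.0583 -0.0006  0.0539]
```

View pics/jig.png

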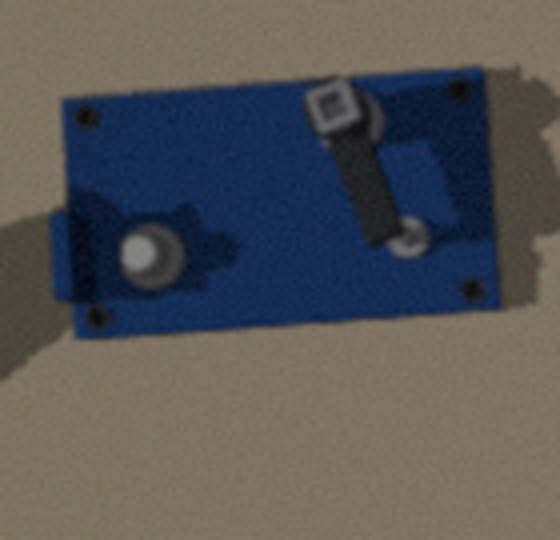

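View pics/key.png

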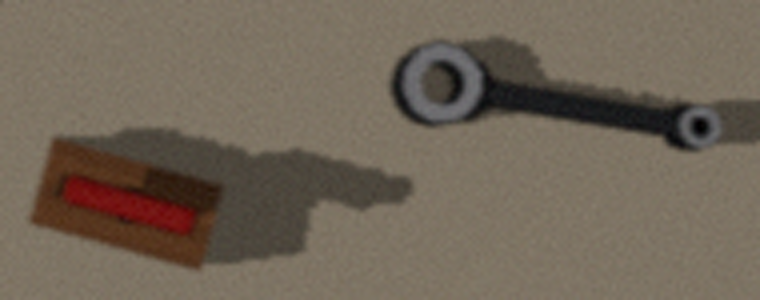

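```bash
python3 - <<'E'
from h import *
import pickle
c=pickle.load(open("top0.pkl","rb"));I=c["pixels"]
hsv=cv2.cvtColor(I,cv2.COLOR_BGR2HSV);H,S,V=[hsv[...,i] for i in range(3)]
def rect(m,z,roi,name):
    k=np.zeros_like(m);k[roi[1]:roi[3],roi[0]:roi[2]]=1;m=m&k
    cs,_=cv2.findContours(m.astype(np.uint8),cv2.RETR_EXTERNAL,cv2.CHAIN_APPROX_NONE)
    q=np.vstack(cs).reshape(-1,2)
    w=onplane(c,q,z)[:,:2]*1000
    (x,y),(a,b),th=cv2.minAreaRect(w.astype(np.float32));print(name,x,y,a,b,th)
rect(((H<6)|(H>174))&(S>180)&(V>80),0.100,(280,220,330,260),"key z=.1") 
rect((H>5)&(H<20)&(S>100)&(V>30)|((H<6)|(H>174))&(S>180)&(V>80),0.046,(270,210,330,260),"stand")
rect((H>100)&(H<125)&(S>150)&(V>40),0.018,(140,140,260,220),"jig")
f=lambda u,v,z,n:print(n,onplane(c,[[u,v]],z)[0].round(4))
f(159.4,193,.048,"pinbig");f(227.2,189.2,.042,"pinsmall");f(208.6,156.3,.078,"socket")
f(270+438/4,185+83/4,.032,"big");f(270+699/4,185+126/4,.032,"small")
E
```

```text
key z=.1 451.3384704589844 -88.05560302734375 70.7557601928711 14.324636459350586 75.37657165527344
stand 451.9522399902344 -89.53953552246094 99.85191345214844 49.819549560546875 75.42015838623047
jig 574.0965576171875 165.61282348632812 138.92156982421875 254.89260864257812 5.489592552185059
pinbig [0.5409 0.2347 0.048 ]
pinsmall [0.5534 0.0814 0.042 ]
socket [0.622  0.1199 0.078 ]
big [ 0.5242 -0.2673  0.032 ]
small [ 0.5029 -0.4175  0.032 ]
```

```bash
cat >> h.py <<'E'
def Rdown(psi):
    y=np.array([np.cos(psi),np.sin(psi),0]);z=np.array([0,0,-1.]);return np.c_[np.cross(y,z),y,z]
def psi_now(s):
    r=R(s["tool_rot"]);return np.arctan2(r[1,1],r[0,1])
def go(xyz,psi,s=None):
    s=s or sense();r=R(s["tool_rot"])
    t=r.T@(np.array(xyz)-s["eef_pos"])/.25
    w=cv2.Rodrigues(r.T@Rdown(psi))[0].ravel()/.5
    d=np.linalg.norm(t)*250/62.5;a=np.linalg.norm(w)*.5/np.radians(10.7)
    print("t",t.round(4),"w",w.round(4),"rows>=",max(d,a).round(1))
E
python3 - <<'E'
from h import *
s=sense();print(np.degrees(psi_now(s)))
for p in(-14.6,165.4):go([.4513,-.088,.23],np.radians(p))
c=read_camera("wrist");print(c["hand_eye"])
E
```

```text
65.66205678858911
t [-1.7898 -1.5749  0.005 ] w [-2.6000e-03  2.3000e-03  2.8017e+00] rows>= 9.5
t [-1.7898 -1.5749  0.005 ] w [-2.4000e-03 -2.7000e-03 -3.4815e+00] rows>= 9.5
[[ 9.93089890e-04 -9.57500043e-01 -2.88431415e-01  7.22934147e-02]
 [ 9.99999431e-01  1.06351178e-03 -8.74497359e-05  8.67944297e-04]
 [ 3.90483333e-04 -2.88431164e-01  9.57500554e-01 -1.40865818e-01]
 [ 0.00000000e+00  0.00000000e+00  0.00000000e+00  1.00000000e+00]]
```

step_arm:
  translation:
    - [-0.9,-0.79,0]
    - [-0.9,-0.79,0]
    - [-0.9,-0.79,0]
    - [-0.9,-0.79,0]
    - [-0.9,-0.79,0]
    - [-0.9,-0.79,0]
  rot:
    - [0,0,1]
    - [0,0,1]
    - [0,0,1]
    - [0,0,1]
    - [0,0,1]
    - [0,0,1]

```text
clock: 0.95
eef_pos: [0.3305, 0.1802, 0.2313]
tool_rot: [1.411, 2.807, -0.0]
ft_force: [-0.2, 0.3, -0.5]
opening: 0.0852
```

```bash
python3 - <<'E'
from h import *
s=sense();print(s["clock"],s["joint_pos"].round(3),s["eef_pos"])
go([.4513,-.088,.23],np.radians(-14.6))
E
```

```text
0.95 [ 0.5   -0.005 -0.278  1.298 -0.     1.431] [0.33045528 0.18022198 0.23133093]
t [-1.1495 -0.252   0.0058] w [1.0000e-04 8.0000e-04 1.7878e+00] rows>= 4.8
```

step_arm:
  translation:
    - [-0.8,-0.17,0]
    - [-0.8,-0.17,0]
    - [-0.8,-0.17,0]
    - [-0.8,-0.17,0]
  rot:
    - [0,0,1]
    - [0,0,1]
    - [0,0,1]
    - [0,0,1]

```text
clock: 1.45
eef_pos: [0.4172, -0.0041, 0.2311]
tool_rot: [2.057, 2.374, 0.0]
ft_force: [0.8, -0.1, 0.1]
opening: 0.0853
```

```bash
python3 - <<'E'
from h import *
s=sense();print(s["clock"],s["joint_pos"].round(3),s["eef_pos"])
go([.4513,-.088,.23],np.radians(-14.6))
E
```

```text
1.45 [-0.01   0.077 -0.193  1.301  0.     1.418] [ 0.41724807 -0.00406192  0.23110837]
t [-0.3517  0.0871  0.0044] w [ 2.000e-04 -1.000e-04  7.949e-01] rows>= 2.1
```

step_arm:
  translation:
    - [-0.352,0.087,0.0044]
    - [-0.352,0.087,0.0044]
    - [-0.352,0.087,0.0044]
    - [-0.352,0.087,0.0044]
  rot:
    - [0,0,0.795]
    - [0,0,0.795]
    - [0,0,0.795]
    - [0,0,0.795]

```text
clock: 1.95
eef_pos: [0.4501, -0.0847, 0.2299]
tool_rot: [-2.478, -1.929, 0.0]
ft_force: [-0.5, 0.1, 0.6]
opening: 0.0854
```

```bash
cat > wm.py <<'E'
from h import *
import sys,pickle
n=sys.argv[1];s=sense();c=read_camera("wrist");c["s"]=s
pickle.dump(c,open(n+".pkl","wb"));cv2.imwrite(f"pics/{n}.png",c["pixels"])
print(s["clock"],s["joint_pos"].round(3),s["eef_pos"].round(4),np.degrees(psi_now(s)).round(2))
E
python3 wm.py w1
```

```text
1.95 [-1.870e-01  1.590e-01 -1.010e-01  1.312e+00  1.000e-03  1.632e+00] [ 0.4501 -0.0847  0.2299] -14.2
```

View pics/w1.png

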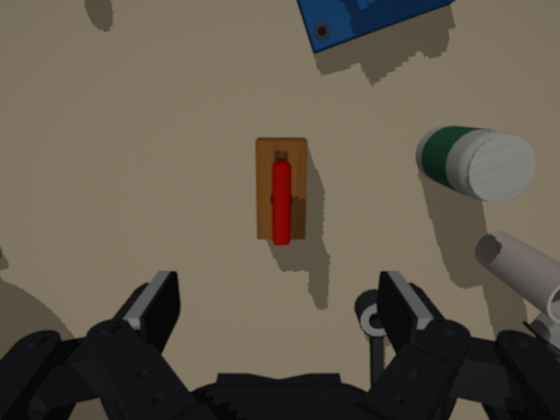

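The wrist view shows the red handle at (282,203), running along image rows, with stand edges at x 256–307. I'll fit the handle next.

```bash
python3 - <<'E'
from h import *
import pickle
c=pickle.load(open("w1.pkl","rb"));s=c["s"];I=c["pixels"]
hsv=cv2.cvtColor(I,cv2.COLOR_BGR2HSV);H,S,V=[hsv[...,i] for i in range(3)]
P=cloud(c,s)
m=((H<6)|(H>174))&(S>180)&(V>80)
mt=m&(P[...,2]>0.094)
for mm,nm in((m,"all"),(mt,"top")):
    cs,_=cv2.findContours(mm.astype(np.uint8),cv2.RETR_EXTERNAL,cv2.CHAIN_APPROX_NONE)
    q=max(cs,key=len).reshape(-1,2)
    print(nm,cv2.minAreaRect(onplane(c,q,.100,s)[:,:2].astype(np.float32)*1000),np.nanmedian(P[mm],0))
w=(H>5)&(H<20)&(S>100)&(V>30)|m
cs,_=cv2.findContours((w&(P[...,2]>.03)).astype(np.uint8),cv2.RETR_EXTERNAL,cv2.CHAIN_APPROX_NONE)
q=max(cs,key=cv2.contourArea).reshape(-1,2)
z=P[q[:,1],q[:,0],2]
q=q[z<.06] 
print("stand",cv2.minAreaRect(onplane(c,q,.046,s)[:,:2].astype(np.float32)*1000))
E
```

```text
all ((453.374267578125, -85.60777282714844), (71.1718978881836, 14.748275756835938), 75.56365203857422) [ 0.45368441 -0.08474263  0.0978516 ]
top ((453.2279357910156, -86.39506530761719), (69.52796936035156, 14.753251075744629), 75.8858413696289) [ 0.45349169 -0.08551482  0.09787416]
stand ((453.4930114746094, -87.36918640136719), (100.58345794677734, 49.763404846191406), 75.825927734375)
```

```bash
python3 - <<'E'
from h import *
go([.4525,-.087,.0695],np.radians(-14.3))
E
```

```text
t [-0.0072  0.0125  0.6422] w [-0.0019 -0.0011  0.0042] rows>= 2.6
```

step_arm:
  translation:
    - [-0.007,0.0125,0.2]
    - [-0.007,0.0125,0.4]
    - [-0.007,0.0125,0.55]
    - [-0.007,0.0125,0.642]
    - [-0.007,0.0125,0.642]
    - [-0.007,0.0125,0.642]
  rot:
    - [0,0,0.004]
    - [0,0,0.004]
    - [0,0,0.004]
    - [0,0,0.004]
    - [0,0,0.004]
    - [0,0,0.004]
  claw: 50
  squeeze: 50

```text
clock: 2.75
eef_pos: [0.4538, -0.0881, 0.0708]
tool_rot: [2.482, 1.925, 0.002]
ft_force: [0.0, -0.6, 0.6]
opening: 0.0499
```

step_arm:
  translation:
    - [0,0,0]
    - [0,0,0]
    - [0,0,0]
    - [0,0,0]
    - [0,0,0]
    - [0,0,0]
    - [0,0,0]
    - [0,0,0]
  rot:
    - [0,0,0]
    - [0,0,0]
    - [0,0,0]
    - [0,0,0]
    - [0,0,0]
    - [0,0,0]
    - [0,0,0]
    - [0,0,0]
  claw: 5
  squeeze: 60

```text
clock: 3.75
eef_pos: [0.453, -0.0887, 0.0708]
tool_rot: [-2.484, -1.923, -0.001]
ft_force: [-3.2, 1.4, 6.7]
opening: 0.0149
```

```bash
python3 wm.py w2
```

```text
3.75 [-0.194  0.306 -0.36   0.905  0.     1.631] [ 0.453  -0.0887  0.0708] -14.53
```

View pics/w2.png

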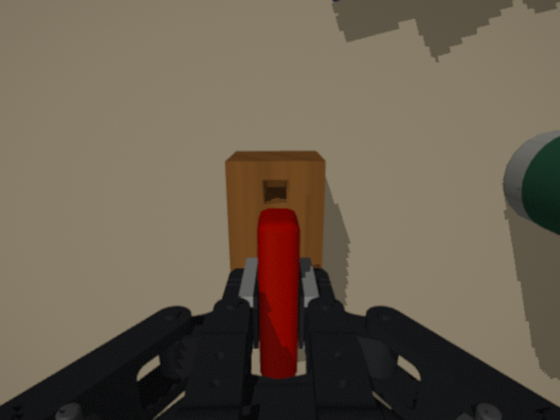

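The key is held (opening 14.9 mm), with the handle at (278,290) centred between the pads. Next I lift it straight out.

step_arm:
  translation:
    - [0,0,-0.12]
    - [0,0,-0.3]
    - [0,0,-0.5]
    - [0,0,-0.64]
    - [0,0,-0.64]
    - [0,0,-0.64]
  rot:
    - [0,0,0]
    - [0,0,0]
    - [0,0,0]
    - [0,0,0]
    - [0,0,0]
    - [0,0,0]

```text
clock: 4.55
eef_pos: [0.4525, -0.0887, 0.2291]
tool_rot: [-2.484, -1.922, 0.001]
ft_force: [-1.0, -0.0, -2.0]
opening: 0.015
```

```bash
python3 - <<'E'
from h import *
s=sense();print(s["ft_force"])
go([.638,.045,.235],np.radians(20.3))
c=read_camera("side");cv2.imwrite("pics/s2.png",c["pixels"][100:400,100:450])
E
```

```text
[-1.03257981 -0.03424603 -2.03574693]
t [ 0.704   0.5842 -0.0244] w [-2.0000e-03 -5.0000e-04 -1.2159e+00] rows>= 3.7
```

View pics/s2.png

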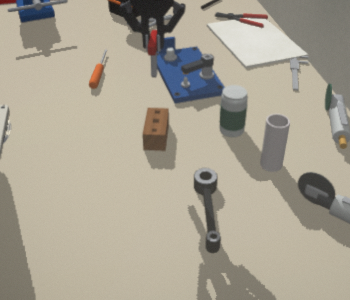

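The key is out of the stand: the hole is empty at (155,125) and the red handle is in the gripper at (153,40). Now over towards the jig.

step_arm:
  translation:
    - [0.2,0.15,-0.024]
    - [0.4,0.32,-0.024]
    - [0.58,0.48,-0.024]
    - [0.7,0.58,-0.024]
    - [0.704,0.584,-0.024]
    - [0.704,0.584,-0.024]
    - [0.704,0.584,-0.024]
  rot:
    - [0,0,-0.3]
    - [0,0,-0.6]
    - [0,0,-0.9]
    - [0,0,-1]
    - [0,0,-1]
    - [0,0,-1]
    - [0,0,-1]

```text
clock: 5.48
eef_pos: [0.6375, 0.0441, 0.2355]
tool_rot: [-1.933, -2.476, 0.002]
ft_force: [0.6, -0.2, -0.7]
opening: 0.0149
```

step_arm:
  translation:
    - [0,0,0]
    - [0,0,0]
    - [0,0,0]
  rot:
    - [0,0,-0.216]
    - [0,0,-0.216]
    - [0,0,-0.216]

```text
clock: 5.85
eef_pos: [0.6382, 0.0444, 0.2363]
tool_rot: [1.798, 2.576, 0.001]
ft_force: [0.1, 0.2, -1.0]
opening: 0.0152
```

```bash
python3 wm.py w3
```

```text
5.85 [ 0.07   0.529  0.443  1.485 -0.     1.288] [0.6382 0.0444 0.2363] 20.18
```

View pics/w3.png

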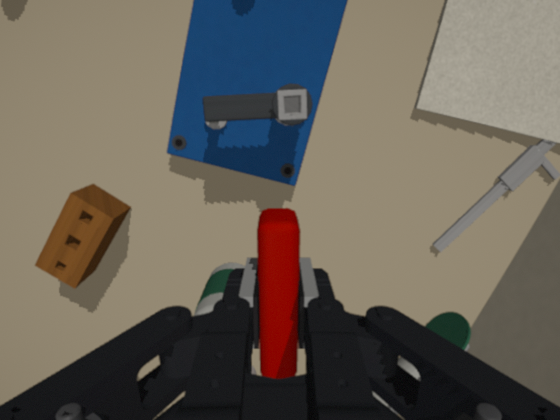

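```bash
python3 - <<'E'
from h import *
import pickle
c=pickle.load(open("w3.pkl","rb"));s=c["s"];I=c["pixels"]
cv2.imwrite("pics/w3z.png",cv2.resize(I[70:140,195:325],None,fx=6,fy=6,interpolation=cv2.INTER_CUBIC))
E
```

```text
(no output)
```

View pics/w3z.png

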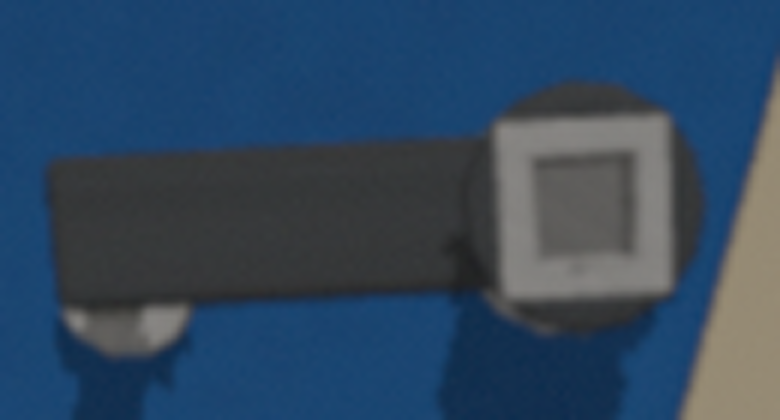

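```bash
python3 - <<'E'
from h import *
import pickle
c=pickle.load(open("w3.pkl","rb"));s=c["s"]
Z=lambda p:np.array([[195+(x+.5)/6-.5,70+(y+.5)/6-.5] for x,y in p])
o=onplane(c,Z([(495,122),(670,113),(672,295),(502,300)]),.078,s);m=onplane(c,Z([(533,156),(634,152),(634,256),(542,258)]),.078,s)
e=onplane(c,Z([(55,160),(485,138),(65,305),(465,290)]),.070,s)
for q in(o,m):
    print(q.mean(0),[np.linalg.norm(q[i]-q[(i+1)%4]).round(4) for i in range(4)],[np.degrees(np.arctan2(*(q[(i+1)%4]-q[i])[1::-1])).round(1) for i in range(4)])
for i in(0,2):
    d=e[i+1]-e[i];print(np.degrees(np.arctan2(d[1],d[0])),np.linalg.norm(d))
P=cloud(c,s)
print(P[103,285:300,2].round(3),P[90:116,292,2].round(3))
# pad/handle in tool frame: red mask
hsv=cv2.cvtColor(c["pixels"],cv2.COLOR_BGR2HSV);H,S,V=[hsv[...,i] for i in range(3)]
m=((H<6)|(H>174))&(S>180)&(V>80)
q=np.argwhere(m);print(q.min(0),q.max(0))
Q=(P-s["eef_pos"])@R(s["tool_rot"]);
k=m&(np.abs(Q[...,2]+.031)<.006)
print("handle in tool",np.nanmin(Q[k],0),np.nanmax(Q[k],0),np.nanmedian(Q[k],0))
rr=cv2.findContours(m.astype(np.uint8),0,1)[0];print(cv2.minAreaRect(max(rr,key=len)))
E
```

```text
[0.62343797 0.12257926 0.078     ] [np.float64(0.0244), np.float64(0.0246), np.float64(0.0242), np.float64(0.0241)] [np.float64(23.1), np.float64(-67.9), np.float64(-158.1), np.float64(112.6)]
[0.62344527 0.12295436 0.078     ] [np.float64(0.0141), np.float64(0.0141), np.float64(0.013), np.float64(0.0139)] [np.float64(22.5), np.float64(-68.8), np.float64(-158.5), np.float64(115.7)]
22.816693087807256 0.061918287081715526
22.14415087967205 0.05861184511167735
[0.056 0.056 0.057 0.055 0.056 0.055 0.056 0.057 0.055 0.057 0.056 0.057
 0.058 0.055 0.058] [0.076 0.076 0.076 0.076 0.077 0.076 0.075 0.056 0.056 0.057 0.055 0.056
 0.056 0.057 0.057 0.057 0.056 0.056 0.056 0.057 0.057 0.056 0.056 0.076
 0.077 0.075]
[209 258] [378 298]
handle in tool [-0.03360408 -0.00604177 -0.02916974] [ 0.03507325  0.00888134 -0.0250078 ] [ 0.00556626  0.00147273 -0.02684538]
((278.0, 293.5), (169.0, 40.0), 90.0)
```

```bash
python3 - <<'E'
from h import *
go([.622,.1212,.155],np.radians(22.4))
E
```

```text
t [0.3103 0.0447 0.3246] w [ 0.0009  0.0003 -0.0766] rows>= 1.8
```

step_arm:
  translation:
    - [0.15,0.02,0]
    - [0.31,0.045,0.1]
    - [0.31,0.045,0.25]
    - [0.31,0.045,0.325]
    - [0.31,0.045,0.325]
    - [0.31,0.045,0.325]
  rot:
    - [0,0,-0.077]
    - [0,0,-0.077]
    - [0,0,-0.077]
    - [0,0,-0.077]
    - [0,0,-0.077]
    - [0,0,-0.077]

```text
clock: 6.65
eef_pos: [0.6228, 0.1215, 0.1556]
tool_rot: [1.745, 2.611, 0.002]
ft_force: [0.3, -0.1, -1.2]
opening: 0.0148
```

```bash
python3 wm.py w4; python3 - <<'E'
from h import *
import pickle
s=sense();print(s["ft_force"])
go([.622,.1212,.123],np.radians(22.4))
for n,r in(("side",(120,210,220,370)),("top",(110,230,140,300))):
    c=read_camera(n);pickle.dump(c,open(n+"4.pkl","wb"));cv2.imwrite(f"pics/{n}4.png",cv2.resize(c["pixels"][r[0]:r[1],r[2]:r[3]],None,fx=5,fy=5,interpolation=cv2.INTER_CUBIC))
E
```

```text
6.65 [ 0.193  0.545  0.262  1.285 -0.     1.371] [0.6228 0.1215 0.1556] 22.48
[-0.60239403 -0.71117247 -1.14785079]
t [ 0.0007 -0.0051  0.1322] w [0.0054 0.0011 0.0027] rows>= 0.5
```

View pics/side4.png

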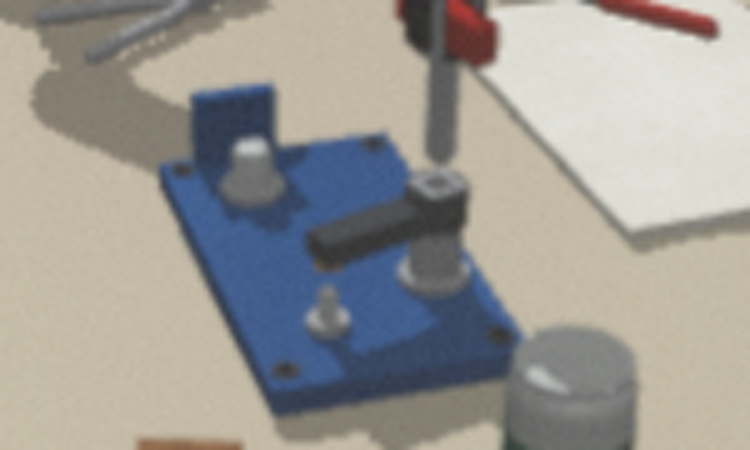

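View pics/w4.png

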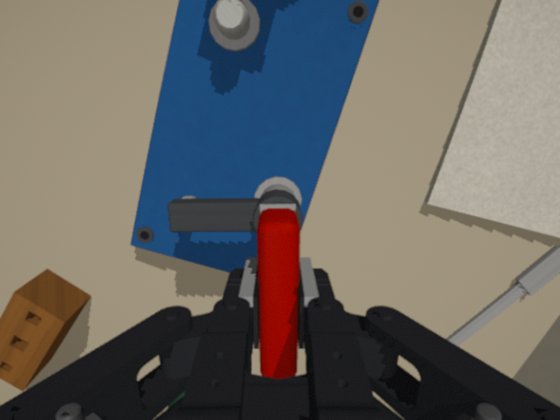

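```bash
python3 - <<'E'
from h import *
import pickle
c=pickle.load(open("side4.pkl","rb"))
P=[[.6228,.1215,z] for z in(.0906,.078,.13)]+[[.622,.1212,.078],[.627,.1215,.078]]
q=proj(c,P);print(q.round(1),((q-[220,120])*5).round(0))
c=pickle.load(open("top4.pkl","rb"))
E
```

```text
[[307.7 151.9]
 [307.5 156.1]
 [308.2 138.6]
 [307.2 156.2]
 [309.  156. ]] [[438. 160.]
 [437. 181.]
 [441.  93.]
 [436. 181.]
 [445. 180.]]
```

View pics/top4.png

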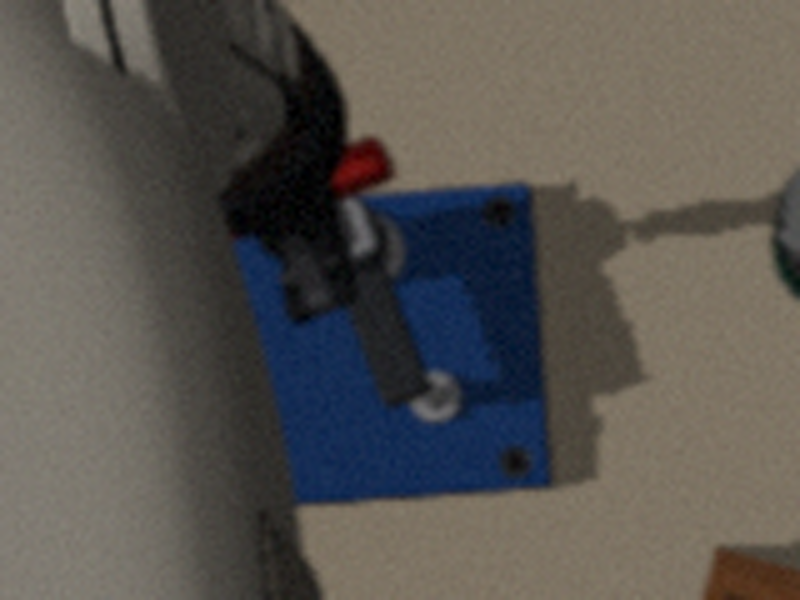

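step_arm:
  translation:
    - [-0.002,-0.007,0.02]
    - [-0.002,-0.007,0.04]
    - [-0.002,-0.007,0.06]
    - [-0.002,-0.007,0.08]
    - [-0.002,-0.007,0.08]
  rot:
    - [0,0,0]
    - [0,0,0]
    - [0,0,0]
    - [0,0,0]
    - [0,0,0]

```text
clock: 7.42
eef_pos: [0.622, 0.1217, 0.135]
tool_rot: [1.743, 2.612, 0.006]
ft_force: [3.5, 4.6, 0.3]
opening: 0.015
```

step_arm:
  translation:
    - [0.002,0.003,0.01]
    - [0.002,0.003,0.025]
    - [0.002,0.003,0.04]
    - [0.002,0.003,0.048]
    - [0.002,0.003,0.048]
  rot:
    - [0,0,0]
    - [0,0,0]
    - [0,0,0]
    - [0,0,0]
    - [0,0,0]

```text
clock: 8.05
eef_pos: [0.6221, 0.1218, 0.123]
tool_rot: [1.744, 2.612, 0.004]
ft_force: [3.7, 4.4, 4.0]
opening: 0.0151
```

```bash
python3 wm.py w5; python3 - <<'E'
from h import *
import pickle
s=sense();print(s["ft_force"],s["ft_torque"])
for n,r in(("side",(120,210,220,370)),):
    c=read_camera(n);pickle.dump(c,open(n+"5.pkl","wb"));cv2.imwrite(f"pics/{n}5.png",cv2.resize(c["pixels"][r[0]:r[1],r[2]:r[3]],None,fx=5,fy=5,interpolation=cv2.INTER_CUBIC))
E
```

```text
8.05 [1.93e-01 5.64e-01 2.05e-01 1.21e+00 1.00e-03 1.37e+00] [0.6221 0.1218 0.123 ] 22.54
[3.6227792  4.59483741 3.66731093] [ 1.16205651 -0.85609204 -0.01578157]
```

View pics/side5.png

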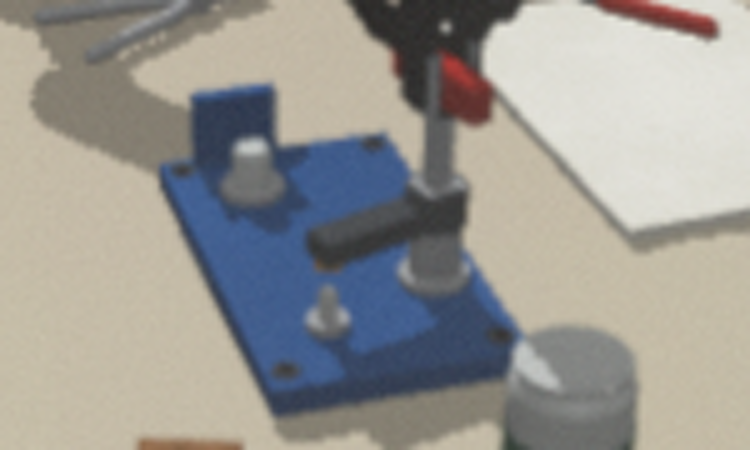

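The key is seated: the shank enters the socket at (437,180), the foot is at about 58 mm, and the forces are small. I'll press gently, then turn.

step_arm:
  translation:
    - [0.003,0.005,0.006]
    - [0.003,0.005,0.008]
  rot:
    - [0,0,0]
    - [0,0,0]

```text
clock: 8.4
eef_pos: [0.6225, 0.1221, 0.1229]
tool_rot: [1.744, 2.611, 0.002]
ft_force: [-1.2, 1.9, 14.0]
opening: 0.0148
```

step_arm:
  translation:
    - [0,0,0]
    - [0,0,0]
    - [0,0,0]
    - [0,0,0]
    - [0,0,0]
  rot:
    - [0,0,-0.15]
    - [0,0,-0.3]
    - [0,0,-0.45]
    - [0,0,-0.6]
    - [0,0,-0.6]

```text
clock: 9.02
eef_pos: [0.6225, 0.123, 0.1229]
tool_rot: [1.334, 2.843, 0.004]
ft_force: [-1.2, 4.2, 12.0]
opening: 0.0147
```

```bash
python3 wm.py w6; python3 - <<'E'
from h import *
s=sense();print(s["ft_force"],s["ft_torque"])
E
```

```text
9.025 [1.950e-01 5.650e-01 2.070e-01 1.210e+00 1.000e-03 1.072e+00] [0.6225 0.123  0.1229] 39.73
[-1.23990878  3.24655773 12.12211052] [ 0.97623633  0.27075328 -0.09966558]
```

View pics/w6.png

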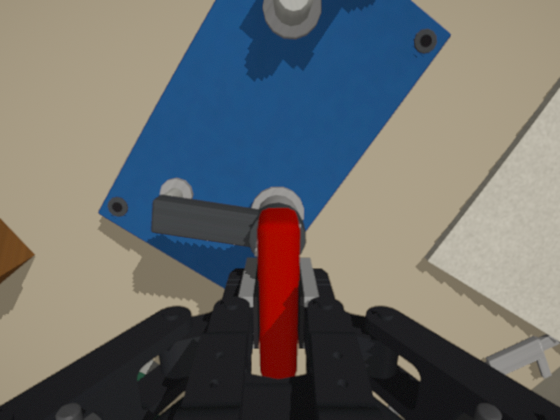

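The arm is following, with its tip now at (155,215) and about 6° of play lag. I'll keep turning.

step_arm:
  translation:
    - [0,0,0]
    - [0,0,0]
    - [0,0,0]
    - [0,0,0]
    - [0,0,0]
    - [0,0,0]
    - [0,0,0]
  rot:
    - [0,0,-0.17]
    - [0,0,-0.34]
    - [0,0,-0.51]
    - [0,0,-0.68]
    - [0,0,-0.85]
    - [0,0,-1]
    - [0,0,-1]

```text
clock: 9.95
eef_pos: [0.6221, 0.123, 0.1229]
tool_rot: [0.589, 3.085, 0.003]
ft_force: [-2.5, 4.5, 12.6]
opening: 0.015
```

step_arm:
  translation:
    - [0,0,0]
    - [0,0,0]
    - [0,0,0]
    - [0,0,0]
    - [0,0,0]
  rot:
    - [0,0,-0.15]
    - [0,0,-0.3]
    - [0,0,-0.45]
    - [0,0,-0.6]
    - [0,0,-0.6]

```text
clock: 10.58
eef_pos: [0.6219, 0.123, 0.1228]
tool_rot: [0.121, 3.138, 0.003]
ft_force: [-1.4, 3.1, 13.3]
opening: 0.015
```

```bash
python3 wm.py w7; python3 - <<'E'
from h import *
s=sense();print(s["ft_force"],s["ft_torque"])
E
```

```text
10.575 [1.950e-01 5.650e-01 2.070e-01 1.211e+00 1.000e-03 2.720e-01] [0.6219 0.123  0.1228] 85.58
[-1.79158522  4.04056444 13.06793505] [ 1.00461212  0.61655029 -0.10986404]
```

View pics/w7.png

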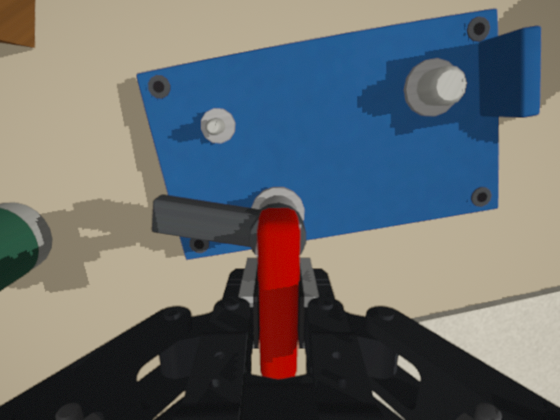

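The arm is nearly at the stop, with its tip at (155,215). Both pins are clear in view: big at (452,84), small at (215,126).

step_arm:
  translation:
    - [0,0,0]
    - [0,0,0]
    - [0,0,0]
    - [0,0,0]
  rot:
    - [0,0,-0.1]
    - [0,0,-0.2]
    - [0,0,-0.25]
    - [0,0,-0.25]

```text
clock: 11.12
eef_pos: [0.6218, 0.123, 0.1229]
tool_rot: [-0.074, 3.14, 0.003]
ft_force: [-3.4, 3.4, 13.4]
opening: 0.0149
```

```bash
python3 - <<'E'
from h import *
s=sense();print(s["ft_force"],s["ft_torque"],np.degrees(psi_now(s)))
import pickle
c=pickle.load(open("w7.pkl","rb"));I=c["pixels"]
cv2.imwrite("pics/w7a.png",np.hstack([cv2.resize(I[50:135,400:485],None,fx=4.7,fy=4.7,interpolation=cv2.INTER_CUBIC),cv2.resize(I[90:160,180:250],(400,400),interpolation=cv2.INTER_CUBIC)]))
E
```

```text
[-3.38778819  3.44792449 13.3983584 ] [ 1.00245291  0.65684554 -0.13473516] 92.71643547299318
```

View pics/w7a.png

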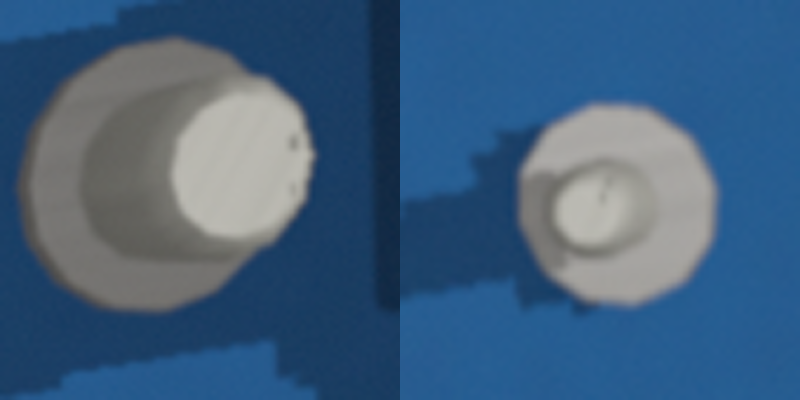

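step_arm:
  translation:
    - [0,0,0]
    - [0,0,0]
    - [0,0,0]
    - [0,0,0]
  rot:
    - [0,0,-0.07]
    - [0,0,-0.14]
    - [0,0,-0.14]
    - [0,0,-0.14]

```text
clock: 11.62
eef_pos: [0.6217, 0.123, 0.1229]
tool_rot: [-0.184, 3.135, 0.003]
ft_force: [-2.8, 4.6, 12.8]
opening: 0.0156
```

```bash
python3 wm.py w8;python3 - <<'E'
from h import *
import pickle
s=sense();print(s["ft_force"],s["ft_torque"],np.degrees(psi_now(s)))
c=pickle.load(open("w7.pkl","rb"));s=c["s"]
b=onplane(c,[[451.1,83.1]],.048,s)[0];m=onplane(c,[[213.3,126.2]],.042,s)[0]
print(b,m,np.linalg.norm((b-m)[:2]),"jig yaw",np.degrees(np.arctan2(*(b-m)[:2]))*-1)
c=pickle.load(open("side5.pkl","rb"))
b=onplane(c,[[220+251/5,120+146/5]],.048)[0];m=onplane(c,[[220+328/5,120+291/5]],.042)[0]
print(b,m,np.linalg.norm((b-m)[:2]),"jig yaw",np.degrees(np.arctan2(*(b-m)[:2]))*-1)
E
```

```text
11.625 [0.195 0.565 0.206 1.212 0.002 0.078] [0.6217 0.123  0.1229] 96.7
[-2.11577969  3.78882634 13.86864981] [ 0.98173702  0.68290515 -0.23082373] 96.70212370177644
[0.54109813 0.23487915 0.048     ] [0.55626851 0.08714279 0.042     ] 0.14851320782760263 jig yaw 5.862895318534616
[0.54110332 0.23229604 0.048     ] [0.55525346 0.08048886 0.042     ] 0.15246522734693468 jig yaw 5.325223487902265
```

View pics/w8.png

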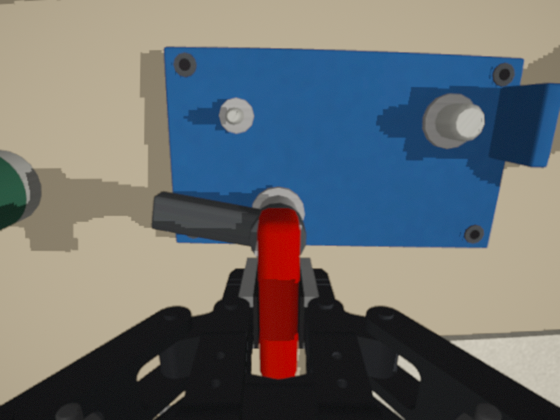

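step_arm:
  translation:
    - [0,0,0]
    - [0,0,0]
    - [0,0,0]
  rot:
    - [0,0,-0.06]
    - [0,0,-0.1]
    - [0,0,-0.1]

```text
clock: 12.05
eef_pos: [0.6216, 0.1229, 0.1228]
tool_rot: [-0.261, 3.13, 0.003]
ft_force: [-2.9, 3.7, 13.4]
opening: 0.0152
```

```bash
python3 wm.py w9;python3 - <<'E'
from h import *
import pickle
s=sense();print(s["ft_force"],s["ft_torque"],np.degrees(psi_now(s)))
for n in("w7","w8","w9"):
    c=pickle.load(open(n+".pkl","rb"));s=c["s"];P=cloud(c,s)
    z=P[...,2];k=(z>.062)&(z<.076)&(c["pixels"].max(2)<110);k[:,260:]=0;k[:180]=0;k[262:]=0
    n_,l,st,_=cv2.connectedComponentsWithStats(k.astype(np.uint8));i=1+st[1:,4].argmax()
    Q=P[l==i][:,:2];
    (x,y),(a,b),th=cv2.minAreaRect(Q.astype(np.float32)*1000);
    u=np.linalg.svd(Q-Q.mean(0),full_matrices=0)[2][0];print(n,st[i],a,b,th,np.degrees(np.arctan2(u[1],u[0])))
cv2.imwrite("pics/w9z.png",cv2.resize(c["pixels"][160:270,130:300],None,fx=4,fy=4))
E
```

```text
12.05 [0.194 0.565 0.206 1.212 0.002 0.028] [0.6216 0.1229 0.1228] 99.53
[-2.96707783  3.56285572 13.32309015] [ 1.06157988  0.76577307 -0.45538801] 99.52463620529508
w7 [ 152  197  108   56 3773] 66.53477478027344 22.685136795043945 76.80911254882812 76.80537944876512
w8 [ 152  194  108   58 3772] 66.70578002929688 22.406435012817383 85.54938507080078 86.17318328345802
w9 [ 152  188  108   63 3817] 65.86807250976562 22.367252349853516 85.94428253173828 86.02381901166291
```

View pics/w9z.png

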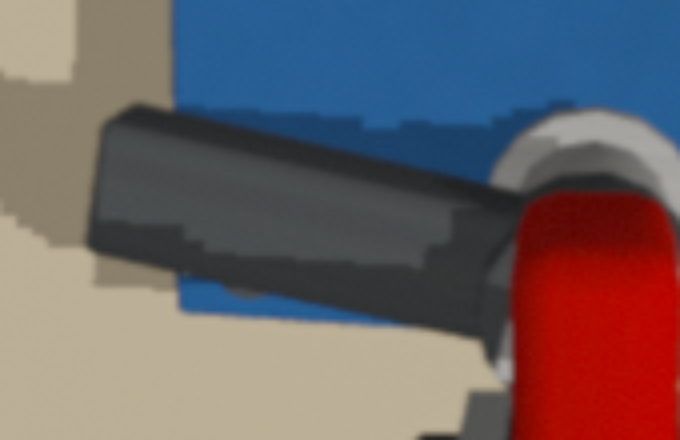

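The clamp is at its stop: its world angle stays at 86.0° and the torque has risen to 0.46 N m. I'll unload, release and look.

step_arm:
  translation:
    - [0,0,-0.006]
    - [0,0,-0.006]
    - [0,0,-0.006]
  rot:
    - [0,0,0.12]
    - [0,0,0.24]
    - [0,0,0.24]

```text
clock: 12.48
eef_pos: [0.6217, 0.1229, 0.123]
tool_rot: [0.074, -3.141, -0.002]
ft_force: [-0.2, 3.2, 8.1]
opening: 0.015
```

```bash
python3 - <<'E'
from h import *
s=sense();print(s["ft_force"],s["ft_torque"],np.degrees(psi_now(s)))
E
```

```text
[-0.20550018  3.19552899  8.12767373] [ 1.01879483  0.0879402  -0.01266661] 92.70289093259287
```

step_arm:
  translation:
    - [0,0,0]
    - [0,0,0]
    - [0,0,0]
    - [0,0,0]
  rot:
    - [0,0,0]
    - [0,0,0]
    - [0,0,0]
    - [0,0,0]
  claw: 50

```text
clock: 12.98
eef_pos: [0.6218, 0.122, 0.1214]
tool_rot: [0.074, -3.14, 0.001]
ft_force: [-0.0, 0.5, 0.1]
opening: 0.0503
```

step_arm:
  translation:
    - [0,0,-0.1]
    - [0,0,-0.3]
    - [0,0,-0.5]
    - [0,0,-0.5]
  rot:
    - [0,0,0]
    - [0,0,0]
    - [0,0,0]
    - [0,0,0]

```text
clock: 13.48
eef_pos: [0.6246, 0.1227, 0.2526]
tool_rot: [-0.074, 3.13, 0.002]
ft_force: [0.7, -0.2, 0.4]
opening: 0.0499
```

```bash
python3 wm.py w10;python3 - <<'E'
from h import *
c=read_camera("side");cv2.imwrite("pics/side10.png",cv2.resize(c["pixels"][100:210,220:370],None,fx=5,fy=5))
c=read_camera("top");cv2.imwrite("pics/top10.png",c["pixels"])
lv=np.array([-.0213,-.1502]);lv/=np.linalg.norm(lv);b=np.array([.5242,-.2673])+.051*lv;print(b)
go([*b,.2],np.arctan2(lv[1],lv[0])+np.pi/2)
E
```

```text
13.475 [ 0.194  0.511  0.456  1.505 -0.     0.147] [0.6246 0.1227 0.2526] 92.7
[ 0.51703929 -0.31779479]
t [ 0.5004 -1.7381  0.1851] w [-3.5000e-03 -1.7000e-03  3.5176e+00] rows>= 9.4
```

View pics/side10.png

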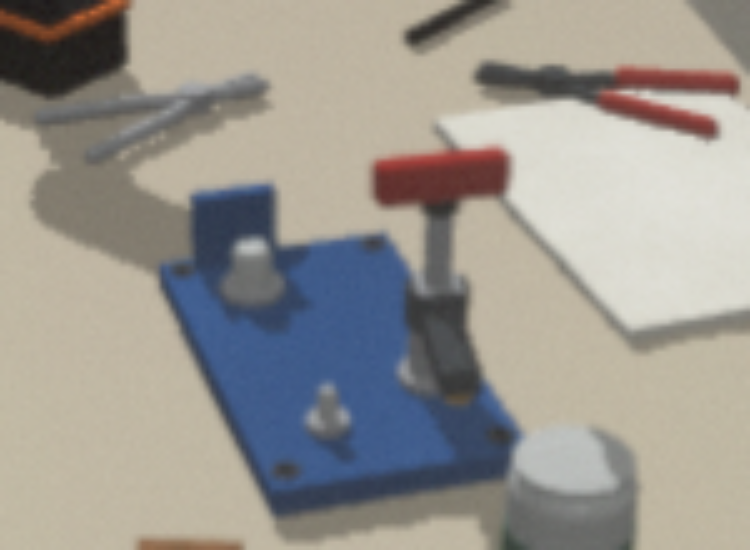

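View pics/w10.png

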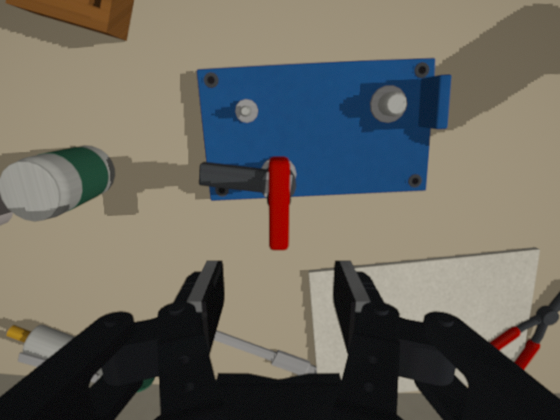

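The key stands upright in the socket and the clamp arm lies off the nest. Next, the lever.

step_arm:
  translation:
    - [0.07,-0.25,0.0]
    - [0.14,-0.5,0]
    - [0.2,-0.75,0]
    - [0.25,-1,0]
  rot:
    - [0,0,0.35]
    - [0,0,0.7]
    - [0,0,1]
    - [0,0,1]

```text
clock: 14.12
eef_pos: [0.5709, -0.1241, 0.2447]
tool_rot: [-0.705, -3.057, 0.0]
ft_force: [1.1, 0.1, 0.2]
opening: 0.05
```

```bash
python3 - <<'E'
from h import *
go([.51,-.39,.23],np.radians(-8.1))
E
```

```text
t [-0.247 -1.063  0.059] w [-0.0068 -0.0055  2.5181] rows>= 6.7
```

step_arm:
  translation:
    - [-0.06,-0.2,0.0]
    - [-0.12,-0.45,0]
    - [-0.18,-0.7,0]
    - [-0.2,-0.8,0]
  rot:
    - [0,0,0.35]
    - [0,0,0.7]
    - [0,0,1]
    - [0,0,1]

```text
clock: 14.62
eef_pos: [0.5278, -0.3271, 0.2441]
tool_rot: [-1.445, -2.784, 0.0]
ft_force: [0.4, -0.2, -0.0]
opening: 0.05
```

step_arm:
  translation:
    - [0,0,0]
    - [0,0,0]
    - [0,0,0]
    - [0,0,0]
  rot:
    - [0,0,0.35]
    - [0,0,0.7]
    - [0,0,1]
    - [0,0,1]

```text
clock: 15.12
eef_pos: [0.5292, -0.3239, 0.2448]
tool_rot: [-2.082, -2.347, 0.001]
ft_force: [-0.2, 0.1, 0.8]
opening: 0.0501
```

```bash
python3 - <<'E'
from h import *
go([.51,-.39,.23],np.radians(-8.1))
E
```

```text
t [-0.2535 -0.1077  0.0587] w [-0.0072 -0.0041  0.5219] rows>= 1.4
```

step_arm:
  translation:
    - [-0.25,-0.108,0.059]
    - [-0.25,-0.108,0.059]
    - [-0.25,-0.108,0.059]
    - [-0.25,-0.108,0.059]
  rot:
    - [-0.007,-0.004,0.522]
    - [-0.007,-0.004,0.522]
    - [-0.007,-0.004,0.522]
    - [-0.007,-0.004,0.522]

```text
clock: 15.62
eef_pos: [0.5108, -0.3889, 0.2318]
tool_rot: [2.369, 2.059, 0.002]
ft_force: [-0.4, -0.0, 0.0]
opening: 0.0505
```

```bash
python3 wm.py w11
```

```text
15.625 [-6.510e-01  5.320e-01  4.370e-01  1.473e+00  1.000e-03  1.060e+00] [ 0.5108 -0.3889  0.2318] -8.03
```

View pics/w11.png

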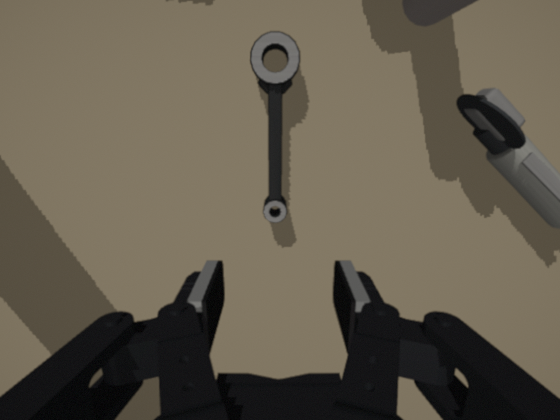

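The lever is in full view: big boss at about (275,58), small eye at about (275,210).

```bash
python3 - <<'E'
from h import *
import pickle
c=pickle.load(open("w11.pkl","rb"));s=c["s"];I=c["pixels"]
hsv=cv2.cvtColor(I,cv2.COLOR_BGR2HSV)
m=((hsv[...,1]<40)&(hsv[...,2]>85)).astype(np.uint8);m[:,:240]=0;m[:,310:]=0;m[225:]=0
n,l,st,ce=cv2.connectedComponentsWithStats(m);out=[]
for i in range(1,n):
    if st[i,4]<60: continue
    cs=cv2.findContours((l==i).astype(np.uint8),cv2.RETR_EXTERNAL,cv2.CHAIN_APPROX_NONE)[0]
    q=max(cs,key=len).reshape(-1,2);w=onplane(c,q,.032,s)[:,:2]*1000
    e=cv2.fitEllipse(w.astype(np.float32));print(st[i],ce[i],e,np.array(cv2.minEnclosingCircle(w.astype(np.float32))[0]));out.append(e[0])
a,b=map(np.array,out[:2]);d=b-a;print(np.linalg.norm(d),np.degrees(np.arctan2(d[1],d[0])),a+51*d/np.linalg.norm(d))
E
```

```text
[ 251   32   48   51 1286] [274.83825816  56.99766719] ((526.4265747070312, -268.1165466308594), (43.29221725463867, 43.76266098022461), 157.16529846191406) [ 526.53668213 -267.93978882]
[263 201  23  22 287] [274.22648084 211.56097561] ((504.77447509765625, -416.2408142089844), (22.973247528076172, 23.121829986572266), 68.42398834228516) [ 504.73556519 -416.29772949]
149.69840367569145 -98.3163256086311 [ 519.05002925 -318.58026208]
```

```bash
python3 - <<'E'
from h import *
go([.5175,-.3183,.004],np.radians(-8.3))
E
```

```text
t [ 0.2837 -0.0167  0.9121] w [0.0069 0.0023 0.0092] rows>= 3.8
```

step_arm:
  translation:
    - [0.2,-0.017,0.0]
    - [0.284,-0.017,0.2]
    - [0.284,-0.017,0.45]
    - [0.284,-0.017,0.65]
    - [0.284,-0.017,0.8]
    - [0.284,-0.017,0.8]
  rot:
    - [0.007,0.002,0.009]
    - [0.007,0.002,0.009]
    - [0.007,0.002,0.009]
    - [0.007,0.002,0.009]
    - [0.007,0.002,0.009]
    - [0.007,0.002,0.009]

```text
clock: 16.42
eef_pos: [0.515, -0.3165, 0.029]
tool_rot: [-2.372, -2.05, 0.004]
ft_force: [0.1, -0.5, 1.2]
opening: 0.05
```

```bash
python3 wm.py w12;python3 - <<'E'
from h import *
go([.5175,-.3183,.004],np.radians(-8.3))
E
```

```text
16.425 [-0.551  0.602  0.005  0.981 -0.     1.165] [ 0.515  -0.3165  0.029 ] -8.31
t [-0.0012  0.003   0.1102] w [-0.0042 -0.001  -0.0014] rows>= 0.4
```

View pics/w12.png

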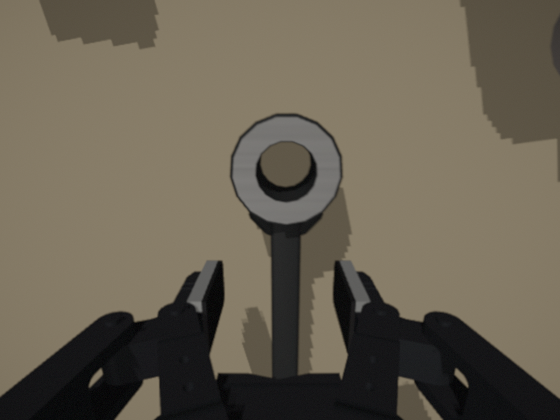

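```bash
python3 wm.py w13;python3 - <<'E'
from h import *
import pickle
c=pickle.load(open("w13.pkl","rb"));s=c["s"];I=c["pixels"]
hsv=cv2.cvtColor(I,cv2.COLOR_BGR2HSV);m=((hsv[...,1]<40)&(hsv[...,2]>85)).astype(np.uint8);m[:,:225]=0;m[:,350:]=0;m[245:]=0
q=max(cv2.findContours(m,0,1)[0],key=len).reshape(-1,2)
e=cv2.fitEllipse(onplane(c,q,.032,s)[:,:2].astype(np.float32)*1000);print(e)
print((R(s["tool_rot"]).T@(np.array([e[0][0]/1000,e[0][1]/1000,.032])-s["eef_pos"])).round(4))
g=I[300].max(1).astype(int);print(g[255:345])
E
```

```text
16.475 [-0.551  0.599  0.008  0.982 -0.     1.165] [ 0.5169 -0.3179  0.0316] -8.34
((526.8042602539062, -267.9408874511719), (43.655860900878906, 43.804649353027344), 7.166485786437988)
[ 0.0509  0.0026 -0.0004]
[136 136 136 136 136 136 136 137 136 137 135 126  95  50  36  38  39  39
  41  40  39  39  41  39  39  39  40  39  38  37  38  38  38  38  37  35
  35  32  30  47  74  91  95  95  95  96  95  95  94  96  94  94  98 112
 128 135 136 136 136 136 136 136 136 136 136 136 136 136 136 136 137 136
 136 136 136 137 133 110  66  25  11  10  13  10  10  13  14  12  11  12]
```

step_arm:
  translation:
    - [0,0.006,0.05]
    - [0,0.006,0.085]
    - [0,0.006,0.108]
    - [0,0.006,0.108]
    - [0,0.006,0.108]
  rot:
    - [0,0,0]
    - [0,0,0]
    - [0,0,0]
    - [0,0,0]
    - [0,0,0]

```text
clock: 17.15
eef_pos: [0.5189, -0.3195, 0.0052]
tool_rot: [2.379, 2.051, -0.0]
ft_force: [0.4, -0.1, -0.2]
opening: 0.0495
```

step_arm:
  translation:
    - [0,0,0]
    - [0,0,0]
    - [0,0,0]
    - [0,0,0]
    - [0,0,0]
    - [0,0,0]
    - [0,0,0]
    - [0,0,0]
  rot:
    - [0,0,0]
    - [0,0,0]
    - [0,0,0]
    - [0,0,0]
    - [0,0,0]
    - [0,0,0]
    - [0,0,0]
    - [0,0,0]
  claw: 3
  squeeze: 80

```text
clock: 18.15
eef_pos: [0.5186, -0.3194, 0.0056]
tool_rot: [2.379, 2.051, -0.001]
ft_force: [-3.0, 0.9, 5.4]
opening: 0.0124
```

```bash
python3 wm.py w14
```

```text
18.15 [-5.520e-01  6.310e-01 -1.300e-02  9.270e-01 -1.000e-03  1.167e+00] [ 0.5186 -0.3194  0.0056] -8.46
```

View pics/w14.png

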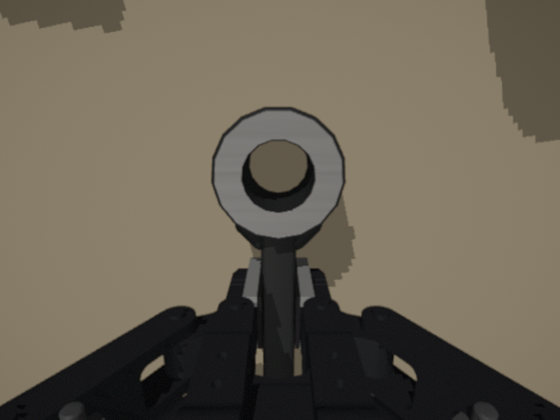

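The web is gripped and centred, with the hub at (279,172). I'll lift 60 mm and check that it hangs level.

step_arm:
  translation:
    - [0,0,-0.05]
    - [0,0,-0.12]
    - [0,0,-0.2]
    - [0,0,-0.24]
    - [0,0,-0.24]
  rot:
    - [0,0,0]
    - [0,0,0]
    - [0,0,0]
    - [0,0,0]
    - [0,0,0]

```text
clock: 18.82
eef_pos: [0.5195, -0.3197, 0.0662]
tool_rot: [2.377, 2.05, 0.001]
ft_force: [0.3, 0.2, -6.4]
opening: 0.0122
```

```bash
cat > hub.py <<'E'
from h import *
import pickle,sys
for n in sys.argv[1:]:
    c=pickle.load(open(n+".pkl","rb"));s=c["s"];I=c["pixels"]
    hsv=cv2.cvtColor(I,cv2.COLOR_BGR2HSV);P=cloud(c,s);Q=(P-s["eef_pos"])@R(s["tool_rot"])
    m=((hsv[...,1]<50)&(hsv[...,2]>80)&(np.abs(Q[...,2]+.027)<.012)).astype(np.uint8);m[:,:200]=0;m[:,360:]=0;m[255:]=0
    q=max(cv2.findContours(m,0,1)[0],key=len).reshape(-1,2)
    k=m>0
    A=np.c_[Q[k][:,:2],np.ones(k.sum())];x=np.linalg.lstsq(A,Q[k][:,2],rcond=None)[0]
    zt=np.median(Q[k][:,2])
    t,d=rays(c,q,s);d=d@R(s["tool_rot"]);o=R(s["tool_rot"]).T@(t-s["eef_pos"])
    w=(o+d*((zt-o[2])/d[:,2])[:,None])[:,:2]*1000
    e=cv2.fitEllipse(w.astype(np.float32));print(n,"hub tool-frame",e[0],e[1],"top z",zt.round(4),"slopes",x[:2].round(3),"n",k.sum())
E
python3 wm.py w15;python3 hub.py w14 w15;python3 - <<'E'
from h import *
s=sense();print(s["ft_force"],s["ft_torque"])
c=read_camera("side");cv2.imwrite("pics/side15.png",cv2.resize(c["pixels"][220:380,210:410],None,fx=4,fy=4,interpolation=cv2.INTER_CUBIC))
E
```

```text
18.825 [-0.551  0.566  0.05   1.052 -0.     1.167] [ 0.5195 -0.3197  0.0662] -8.45
w14 hub tool-frame (52.02072525024414, 1.3382824659347534) (44.16974639892578, 44.27988052368164) top z -0.0249 slopes [0.    0.001] n 8588
w15 hub tool-frame (52.019264221191406, 1.3432414531707764) (44.19248962402344, 44.27089309692383) top z -0.0248 slopes [0.    0.001] n 8616
[-0.65677326 -0.17043522 -5.76054995] [-0.00256268  0.01363627  0.04443359]
```

View pics/side15.png

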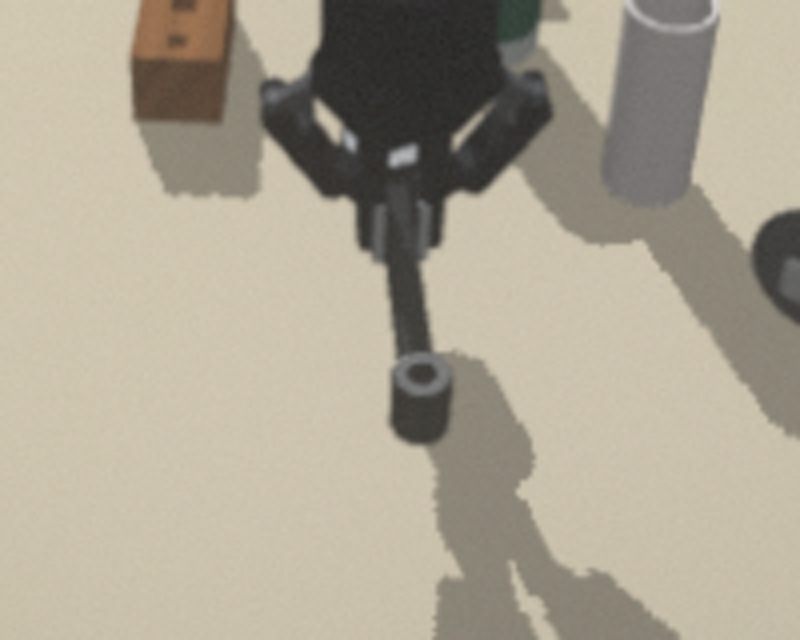

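The lever hangs level with no slip (slopes about 0, hub fixed in the tool frame). Now a better fix on the pins while the jig is uncovered.

```bash
python3 - <<'E'
from h import *
import pickle
c=read_camera("top");pickle.dump(c,open("top16.pkl","wb"));I=c["pixels"]
d=pickle.load(open("w10.pkl","rb"));J=d["pixels"];e=read_camera("side");pickle.dump(e,open("side16.pkl","wb"))
def z(I,u,v): return cv2.resize(I[v-20:v+20,u-20:u+20],(260,260),interpolation=cv2.INTER_CUBIC)
cv2.imwrite("pics/pins.png",np.vstack([np.hstack([z(I,160,193),z(J,394,104),z(e["pixels"],270,149)]),np.hstack([z(I,227,190),z(J,246,111),z(e["pixels"],286,178)])]))
cv2.imwrite("pics/top16.png",I)
E
```

```text
(no output)
```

View pics/pins.png

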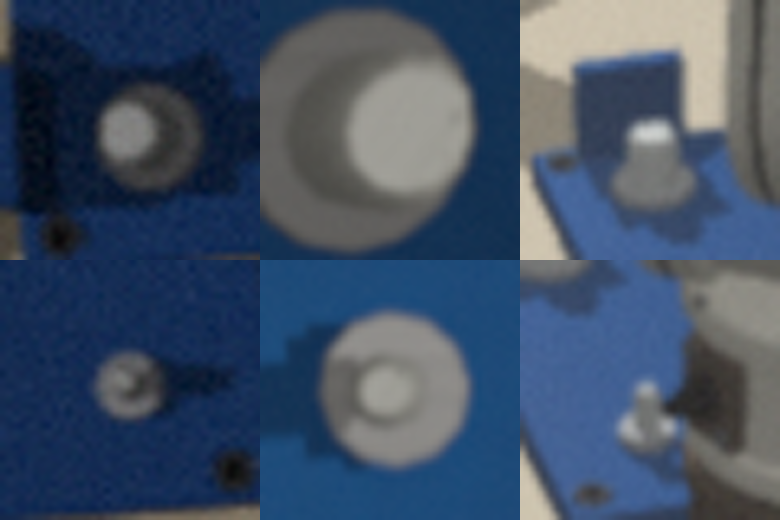

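View pics/top16.png

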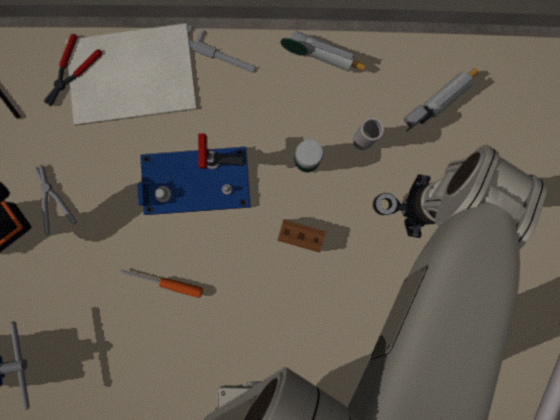

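```bash
python3 - <<'E'
from h import *
import pickle
for n,b,m in(("top16",(159.3,192.6),(225.7,188.0)),("w10",(396.7,103.3),(244.8,110.6)),("side16",(270.1,148.6),(285.1,177.0)),("w7",(451.1,83.1),(213.3,126.2))):
    c=pickle.load(open(n+".pkl","rb"));s=c.get("s")
    o=0
    if s is not None: o=R(s["tool_rot"])@[0,.0014,0]
    B=onplane(c,[b],.048,s)[0]-o;M=onplane(c,[m],.042,s)[0]-o;d=(B-M)[:2]
    print(n,B.round(4),M.round(4),np.linalg.norm(d).round(4),"yaw",np.degrees(np.arctan2(-d[0],d[1])).round(2),"mid",((B+M)/2).round(4))
E
```

```text
top16 [0.5418 0.235  0.048 ] [0.5561 0.0849 0.042 ] 0.1508 yaw 5.43 mid [0.5489 0.1599 0.045 ]
w10 [0.5416 0.2337 0.048 ] [0.5562 0.0853 0.042 ] 0.1492 yaw 5.63 mid [0.5489 0.1595 0.045 ]
side16 [0.5414 0.2359 0.048 ] [0.5551 0.0865 0.042 ] 0.15 yaw 5.24 mid [0.5483 0.1612 0.045 ]
w7 [0.541  0.2335 0.048 ] [0.5562 0.0857 0.042 ] 0.1485 yaw 5.86 mid [0.5486 0.1596 0.045 ]
```

```bash
python3 - <<'E'
from h import *
go([.5463,.1834,.21],np.radians(5.55))
E
```

```text
t [ 2.0039 -0.1844 -0.5829] w [-0.0034 -0.0011 -0.4887] rows>= 8.4
```

step_arm:
  translation:
    - [0,0,-0.15]
    - [0,0,-0.35]
    - [0.05,0,-0.55]
    - [0.15,-0.02,-0.583]
    - [0.3,-0.03,-0.583]
    - [0.48,-0.05,-0.583]
    - [0.66,-0.06,-0.583]
    - [0.84,-0.08,-0.583]
    - [1,-0.09,-0.583]
  rot:
    - [0,0,0]
    - [0,0,0]
    - [0,0,0]
    - [0,0,0]
    - [0,0,-0.05]
    - [0,0,-0.1]
    - [0,0,-0.15]
    - [0,0,-0.2]
    - [0,0,-0.25]

```text
clock: 20.15
eef_pos: [0.531, -0.0658, 0.2079]
tool_rot: [-2.241, -2.196, 0.005]
ft_force: [1.2, 0.0, -5.4]
opening: 0.0124
```

```bash
python3 - <<'E'
from h import *
go([.5463,.1834,.21],np.radians(5.55))
E
```

```text
t [ 0.9977  0.0408 -0.008 ] w [-0.0097 -0.0015 -0.2345] rows>= 4.0
```

step_arm:
  translation:
    - [0.18,0,0]
    - [0.36,0.01,0]
    - [0.54,0.02,0]
    - [0.72,0.03,0]
    - [0.88,0.035,0]
    - [0.96,0.038,0]
    - [0.96,0.038,0]
    - [0.96,0.038,0]
  rot:
    - [0,0,-0.05]
    - [0,0,-0.1]
    - [0,0,-0.15]
    - [0,0,-0.2]
    - [0,0,-0.23]
    - [0,0,-0.235]
    - [0,0,-0.235]
    - [0,0,-0.235]

```text
clock: 21.15
eef_pos: [0.5473, 0.1703, 0.2095]
tool_rot: [-2.114, -2.324, 0.004]
ft_force: [-0.1, -0.1, -5.7]
opening: 0.012
```

```bash
python3 wm.py w17; python3 hub.py w17; python3 - <<'E'
from h import *
go([.5463,.1834,.11],np.radians(5.55))
E
```

```text
21.15 [ 3.020e-01  3.980e-01  1.690e-01  1.344e+00 -1.000e-03  1.779e+00] [0.5473 0.1703 0.2095] 5.41
w17 hub tool-frame (51.62834167480469, 1.4333970546722412) (44.379615783691406, 44.417781829833984) top z -0.0248 slopes [-0.     0.001] n 8732
t [0.0545 0.0005 0.3994] w [-0.0029  0.0029 -0.0063] rows>= 1.6
```

View pics/w17.png

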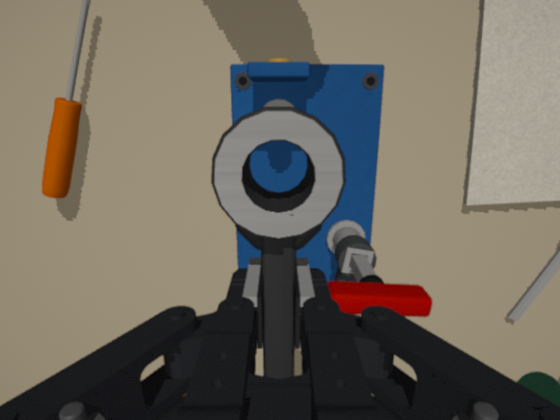

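The hub at (279,172) is near the big pin and the key stands undisturbed at (375,298). I'll descend to 0.11.

step_arm:
  translation:
    - [0.0545,0,0.05]
    - [0.0545,0,0.15]
    - [0.0545,0,0.28]
    - [0.0545,0,0.38]
    - [0.0545,0,0.4]
    - [0.0545,0,0.4]
  rot:
    - [0,0,-0.006]
    - [0,0,-0.006]
    - [0,0,-0.006]
    - [0,0,-0.006]
    - [0,0,-0.006]
    - [0,0,-0.006]

```text
clock: 21.95
eef_pos: [0.5469, 0.1847, 0.1105]
tool_rot: [2.11, 2.327, -0.001]
ft_force: [-0.1, 1.0, -5.0]
opening: 0.0124
```

```bash
python3 wm.py w18; python3 - <<'E'
from h import *
import pickle
go([.5463,.1834,.0836],np.radians(5.55))
c=read_camera("side");pickle.dump(c,open("side18.pkl","wb"));cv2.imwrite("pics/side18.png",cv2.resize(c["pixels"][100:210,220:370],None,fx=5,fy=5,interpolation=cv2.INTER_CUBIC))
E
```

```text
21.95 [ 0.326  0.468  0.011  1.114 -0.     1.799] [0.5469 0.1847 0.1105] 5.6
t [-0.0053 -0.0055  0.111 ] w [0.0031 0.0002 0.0018] rows>= 0.4
```

View pics/side18.png

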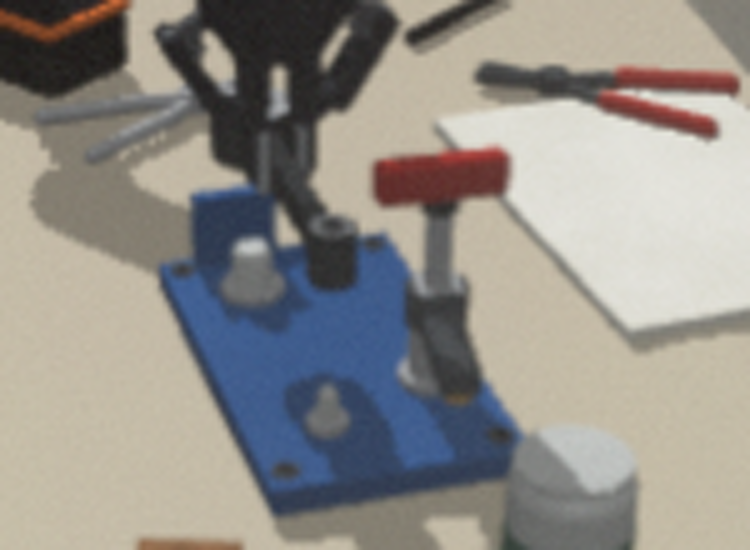

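View pics/w18.png

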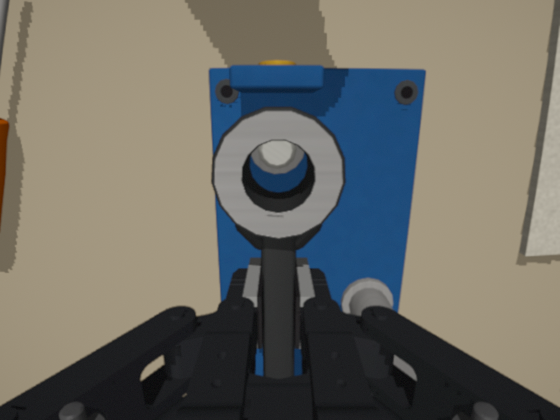

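The big pin top shows through the bore at about (277,150). I'll descend to the final height.

step_arm:
  translation:
    - [-0.005,-0.005,0.03]
    - [-0.005,-0.005,0.07]
    - [-0.005,-0.005,0.1]
    - [-0.005,-0.005,0.108]
    - [-0.005,-0.005,0.108]
    - [-0.005,-0.005,0.108]
  rot:
    - [0,0,0]
    - [0,0,0]
    - [0,0,0]
    - [0,0,0]
    - [0,0,0]
    - [0,0,0]

```text
clock: 22.8
eef_pos: [0.5461, 0.1834, 0.0839]
tool_rot: [2.109, 2.327, 0.0]
ft_force: [-0.6, -0.1, -4.9]
opening: 0.0123
```

```bash
python3 wm.py w19; python3 hub.py w19; python3 - <<'E'
from h import *
import pickle
s=sense();print(s["ft_force"],s["ft_torque"])
go([.5463,.1834,.0836],np.radians(5.55))
c=read_camera("side");pickle.dump(c,open("side19.pkl","wb"));a=cv2.resize(c["pixels"][115:205,240:340],None,fx=5,fy=5,interpolation=cv2.INTER_CUBIC)
c=pickle.load(open("w19.pkl","rb"));b=cv2.resize(c["pixels"][100:240,210:350],(450,450),interpolation=cv2.INTER_CUBIC)
o=np.zeros((450,950,3),np.uint8);o[:,:500]=a;o[:,500:]=b
cv2.imwrite("pics/f19.png",cv2.resize(o,(800,379)))
E
```

```text
22.8 [ 3.240e-01  4.900e-01 -3.000e-02  1.051e+00 -1.000e-03  1.797e+00] [0.5461 0.1834 0.0839] 5.62
w19 hub tool-frame (51.64200973510742, 1.41203773021698) (44.59675598144531, 44.673648834228516) top z -0.0248 slopes [0.    0.001] n 8934
[ 0.61854839  0.07400516 -4.81131498] [ 0.00473565 -0.01332302 -0.00207328]
t [0.0001 0.0009 0.0013] w [0.0017 0.0008 0.0024] rows>= 0.0
```

View pics/f19.png

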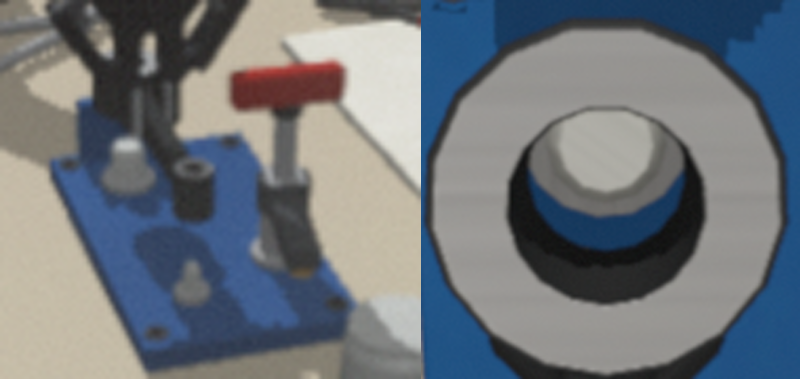

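```bash
python3 - <<'E'
from h import *
import pickle
c=pickle.load(open("side19.pkl","rb"));I=c["pixels"]
m=np.array([.5485+.075*.0967,.160-.075*.9953]);print(m)
print("pred eye top px",proj(c,[[*m,.110]]),"pin",proj(c,[[*m,.042]]))
cv2.imwrite("pics/eye.png",np.hstack([cv2.resize(I[140:165,272:300],None,fx=14,fy=14,interpolation=cv2.INTER_CUBIC),cv2.resize(I[168:193,272:300],None,fx=14,fy=14,interpolation=cv2.INTER_CUBIC)]))
c=pickle.load(open("w19.pkl","rb"));s=c["s"]
# big pin in zoom: full pic scale .842 of 450/140
f=450/140*.8421; uv=[[210+(607-421)/f,100+148/f]];print(uv,c["pixels"].shape)
# pin top visible ellipse: left edge 557,right 657, bottom 192
B=[210+((557+657)/2-421)/f];print(B)
e=[(557,148),(657,148),(607,192)]
w=onplane(c,[[210+(x-421)/f,100+y/f] for x,y in e],.048,s);print(w, (w-s["eef_pos"])@R(s["tool_rot"]))
E
```

```text
[0.5557525 0.0853525]
pred eye top px [[285.59515213 154.45268358]] pin [[285.41573262 177.20723094]]
[[278.7170961485176, 154.67811951602476]] (420, 560, 3)
[278.7170961485176]
[[0.53324396 0.23402709 0.048     ]
 [0.55228857 0.23592016 0.048     ]
 [0.54361041 0.22651554 0.048     ]] [[ 0.05168148 -0.00782062  0.03584716]
 [ 0.05170058  0.01131783  0.03586229]
 [ 0.04319093  0.00176046  0.03585828]]
```

View pics/eye.png

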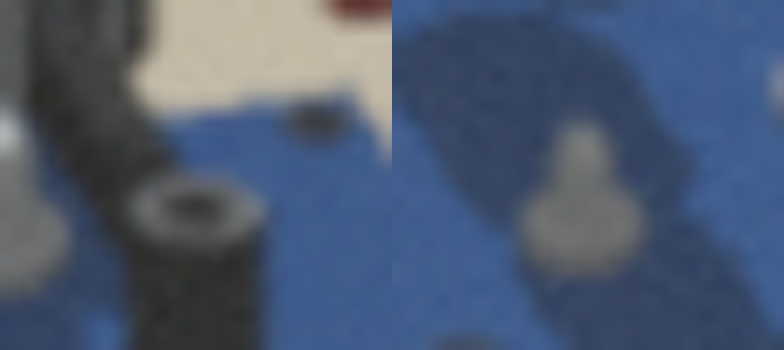

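The side view puts the eye top at (285.4,154.4) against a predicted (285.6,154.5). The wrist view agrees at the big pin to within about 1 mm. Handing in.

```bash
python3 - <<'E'
from h import *
s=sense();print(s["clock"],s["eef_pos"],s["ft_force"],s["opening"])
print(finish_job())
E
```

```text
22.9 [0.54603363 0.18333984 0.08392414] [-0.02470846 -0.05660498 -5.71021211] 0.012201733804225966
the job is handed in; nothing more can be done
None
```

I did the whole job in order and handed it in at 22.9 s, with the lever still held over the pins; no verdict was reported.

- **Key and clamp:** I pulled the key from the stand and pushed it down to the bottom of the socket, where it bottomed out at about 13 N. I turned the clamp with the key only. At the stop the torque rose to 0.46 N m while the arm stayed at 86.0° in the world frame. With the jig's yaw at about 5.6°, that matches 1.40 rad. The key was standing upright in the socket with the arm off the nest after I let go, and it still was in the last side view.
- **Lever:** I gripped it at the balance point and it lifted level, with no slip in the later wrist views. The wrist force was about 5–6 N, its weight. At the end the underside was about 30 mm above the big pin.
- **Alignment:** The small eye was within 0.2 pixel of its predicted place in the side view. At the big bore the wrist view read 0.3 mm off sideways and about 1.2 mm off along the lever. I left that, because it is within the accuracy of the edge I was measuring.
- **Disagreements:** The wrist camera read about 1.4 mm off along the jaw direction, judged from the centred grips, so I corrected for it. The cameras differed by 1–2 mm on the pins, so I used a rounded average.
- **Bystanders:** The tin, pipe and screwdriver were not touched. I did not run a separate final check on their positions.

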